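# Set the roller of an inclined-track tack tester

## Robot

A 6-joint arm with a two-finger parallel gripper is mounted at the origin on a cart in front of the work surface, level with it; the furniture and walls round the work are solid. World frame = base frame: x ahead of the robot, y to its left, z up, the work surface at z = 0. Lengths are in mm, angles in rad, forces in N, time in s.
With the tool pointing down it reaches from about 275 to 725 mm from the base axis. Payload 5.6 kg.
Tool frame: the origin (TCP) lies midway between the tips of the shut fingers; the grasp point (between the pads) lies 19 mm behind it (robot.grip_depth is the distance from the TCP to the grasp point, in mm); z points along the fingers, y is the line along which they close (so a half turn about z gives the same grasp; the last joint's range is limited). The gripper opens to 85 mm and grips with 20 to 120 N. Pads are 22 mm wide; open, the fingers measure 114 mm over their backs; the gripper's body (76 mm by 85 mm) begins 54 mm behind the grasp point. The pads swing forward as they close: fully open they stand 13 mm farther back than shut.
Start: joints at [-0.908, 0.255, 0.108, 0, -1.424, -0.285], TCP at [202.901, -511.199, 231.283] pointing down, gripper open.
Joint ranges: [-2.95, 2.95], [-1.21, 1.97], [-1.09, 1.5], [-2.87, 1.71], [-2.94, -0.07], [-3.05, 3.05]. Speed limits (rad/s): [2.57, 2.57, 3.14, 3.14, 3.14, 3.14].

## Interface

Orientations are given as a unit quaternion [x, y, z, w].
In Python, from workcell import robot, imaging, job gives the robot as it stands.
- The arm moves only by the tool step_arm, never from a script. Its argument "targets" is a list of rows, each an object with "dp": the shift along the tool's x, y, z normalised to -1 to 1, where 1 is 0.08 m, a list of three; "turn": the turn, a rotation vector about the tool's x, y, z normalised to -1 to 1, where 1 is 4 degrees, a list of three. A call has 1 to 12 rows; each row shifts and turns the commanded pose from where the row before left it, along the tool's axes as they then stand; what a row does not reach is not made up. A row lasts 1/12 s, in which the tool goes at most 41.7 mm and 7.16 degrees, less where a joint would pass 70% of its speed; a pose out of reach is approached as far as the arm can. A call with a number of a shift or a turn outside -1 to 1 is refused whole. A call with a gripper value outside its range is refused whole. "hand" is the closure in counts, from 0 (fully open) to 255 (shut), set as the call begins (left out, the last holds). The fingers move at their own pace and stop on an object; the grip force is fixed at half the most. Time passes only in rows, so rows that do not move let the fingers close. It gives the time, the measured TCP pose, the force, the opening and the grip force at its end, in the units of the state.
- robot.sense(): the state, without advancing time (a new reading comes with each control period).
- imaging.camera(name): name is "side" or "top" or "wrist"; returns a dict with "frame" (420x560x3 uint8, red, green, blue), "mtx" (3x3 intrinsics, pixels), "rvec" (rotation vector, rad) and "tvec" (3), from world to camera coordinates, as OpenCV has them; the wrist camera has in their place "hand_eye" (4x4, takes a point from camera to tool coordinates, whose origin is the TCP and whose axes are the flange's). Camera axes: x right, y down, z forward; pixel columns grow to the right and rows downward; lengths in mm; the calibration is good to about 2 mm. A picture is of the moment at which its call begins: read the wrist's pose just before it. There is no depth.
- job.close_job(): hands the job in; it is judged then, once.
The state is a dict: "time": time; "q": joint angles; "qvel": joint speeds; "joint_efforts": joint torques, N m; "eef_pos": TCP position; "orientation": TCP orientation; "force": force on the tool from outside, world axes, zero at the start; "moment": the same for the moment, N m; "finger_gap": finger opening in mm; "grip_force": force on a finger pad.
Only numpy, scipy, OpenCV 4.12 (cv2) and the standard library are available. Lean on these libraries where they do the work, as an engineer would, in place of code of your own. Each camera call takes 0.05 s, during which the arm holds its last target. There are 200 camera calls.

## Task

Make the rolling-tack tester ready for its next run: with the fingertips, push the steel roller from the run-out up the sloping track, past the two spring catches and right up against the stop pad, so that the catches snap in behind it and hold it there when you take the fingers away. Do not lift the roller off the track and do not let it roll back or shoot up on its own on the slope; leave the things around the tester where they are.

Things in the scene. Friction and masses are not known exactly. Their poses are not given: they have to be found in the camera images.
- tester: Tack tester, fixed to the worktop: aluminium base 410 x 128 mm. Origin on the worktop under its middle; x points to the high end. Flat run-out panel, 20 mm above the worktop, from x = -203 mm to the foot of the slope at x = -30 mm; side rails stand 16 mm above the panel, a rubber buffer 12 mm high closes its low end. Channel 96 mm wide inside, along run-out and slope.
- track: Sloping part of the tester, fixed at 12 degrees. Origin on the surface at the foot of the slope, mid-width; x up along the slope, y across, z square to the surface. 96 mm wide inside; side rails 18 mm above the surface up to x = 101 mm, from there 43 mm. On the slope the roller's centre has z = 20 mm.
- stop (a point): Middle of the face of the black rubber stop pad at the top of the slope, at track x = 195 mm, 20 mm off the surface; axes as the track's. Pad 60 mm wide, top 33 mm above the surface, plate behind it 39 mm. The roller's centre is at track x = 175 mm when it touches the pad.
- roller: The loose polished steel roller, diameter 40 mm, length 90 mm, about 0.35 kg, lying across the channel on the run-out panel. Origin at its centre; y is its own axis, across the track; x and z turn as it rolls. It rolls easily, slips on the fingers (friction about 0.35) and comes back down the slope if left alone below the catches.
- catch_left (a joint): Left spring catch (looking up the slope), rad: 0 = shut, leaf slanting into the channel, tip at track x = 149, y = +38 mm, 11 to 31 mm above the surface; grows to 0.3 as the passing roller pushes it into the rail (a few newtons for both). Springs shut by itself once the roller's centre is past track x = 168 mm and then holds it there. Tips 76 mm apart: room for shut fingers.
- catch_right (a joint): The same catch, mirrored, at the right rail (tip at y = -38 mm). The black thumb tails outside the rails release the catches and are not needed.
- tape_roll: Bystander: roll of masking tape lying flat, diameter 72 mm, 19 mm high, origin under its centre. Not to be moved.
- reagent_bottle: Bystander: small closed solvent bottle, diameter 42 mm, 80 mm tall, origin under its centre. Not to be moved.
- forceps: Bystander: steel forceps lying flat, 127 mm long, origin under the middle. Not to be moved.

How it is judged:
By the outcome, as a careful person would: the job done as asked, in the order asked, and still so for the second after the job is handed in, with the robot touching nothing.
It also fails if it takes over 38 s, if anything falls off the work surface, if the arm or the gripper's body presses on something with over 40 N, if the wrist force passes 120 N, or if a joint passes its speed limit or range.

## Working session

There is one attempt and no reset: what is moved stays moved. The work goes in short steps, Python scripts to look and compute and a tool call to move; the robot and the scene stay as the last step left them, time stands still between calls to the robot, and variables do not carry over. Pictures are saved under pics/ and viewed, at most 10 in all, crops included, and the job is handed in when it is done.

Besides the shell and the picture viewer there is one more tool, called after "Emit:" as name(argument=value, ...), one argument or row to a line, values as JSON. step_arm: Moves the arm, as the interface text tells. Scaled input: -1 to 1 covers 0.08 m each way for a shift and 4 degrees each way for a turn. Its arguments: {"type":"object","properties":{"targets":{"type":"array"},"hand":{"type":"number"}},"required":["targets"]}

```bash
mkdir -p pics; ls
python3 - <<'E'
from workcell import robot, imaging
import cv2,numpy as np,pickle
d={}
for n in("top","side"):
    c=imaging.camera(n); d[n]=c
    cv2.imwrite(f"pics/{n}0.png",cv2.resize(c["frame"][:,:,::-1],(784,588)))
pickle.dump(d,open("c.pkl","wb"))
print(robot.sense())
for n in d: 
    R=cv2.Rodrigues(np.array(d[n]["rvec"],float))[0]; print(n,-R.T@np.array(d[n]["tvec"]).ravel(),R[2])
E
```

```text
pics
{'time': 0.1, 'q': array([-9.08398038e-01,  2.55674089e-01,  1.07108625e-01, -3.77228293e-04,
       -1.42392676e+00, -2.84592723e-01]), 'qvel': array([-9.13538474e-05, -1.89961231e-04,  3.56779686e-03, -1.46781352e-04,
        1.92678394e-03, -7.96033586e-04]), 'joint_efforts': array([-2.82451932e-03, -3.87604201e+01,  2.38474399e+01,  5.37790060e+00,
       -3.78888566e-03, -1.28844272e-05]), 'eef_pos': array([ 202.74359435, -510.77591177,  230.49033342]), 'orientation': array([-1.87753973e-01,  9.82215705e-01,  8.39728598e-04, -2.20629929e-04]), 'force': array([-0.145841  , -0.33117096,  0.23031024]), 'moment': array([0.02962988, 0.01456174, 0.01329347]), 'grip_force': 0.0, 'finger_gap': 85.64081870423563}
top [370.18097618  37.79458794 966.42224956] [ 0.17828847  0.02201298 -0.983732  ]
side [388.43250875 662.67163947 649.48918476] [ 0.17827949 -0.71439297 -0.67665287]
```

View pics/top0.png

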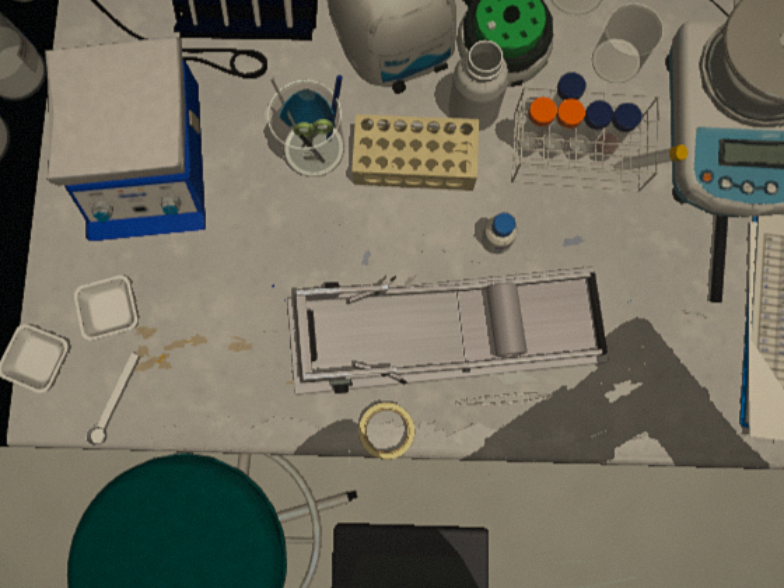

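View pics/side0.png

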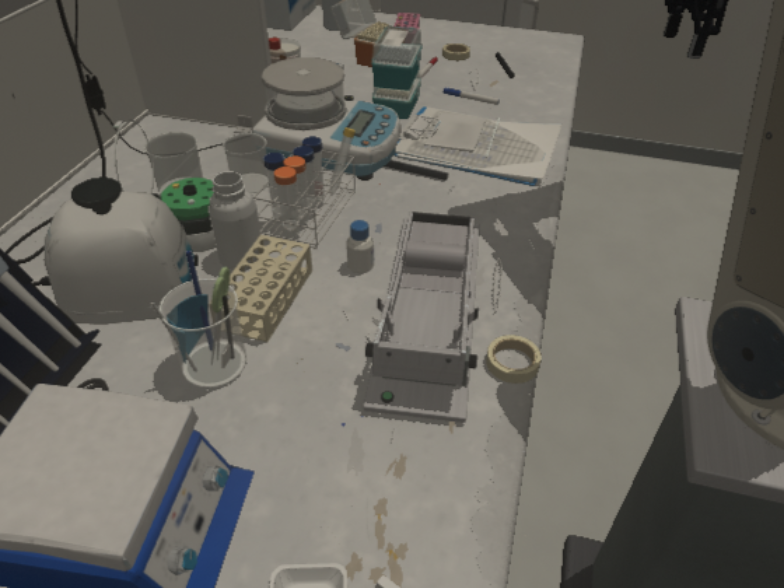

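The top view shows the tester with its low end and buffer at right (597,313), the foot line near (461,325), the roller at (506,318) and the stop pad at (310,335). The bottle is at (500,230), the tape at (386,430) and the forceps at (500,398).

Run:
```python
import cv2,pickle
f=pickle.load(open("c.pkl","rb"))["top"]["frame"][:,:,::-1]
cv2.imwrite("pics/crop.png",cv2.resize(f[180:300,195:445],(800,384),interpolation=cv2.INTER_CUBIC)) # x3.2
```

```text
(no output)
```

View pics/crop.png

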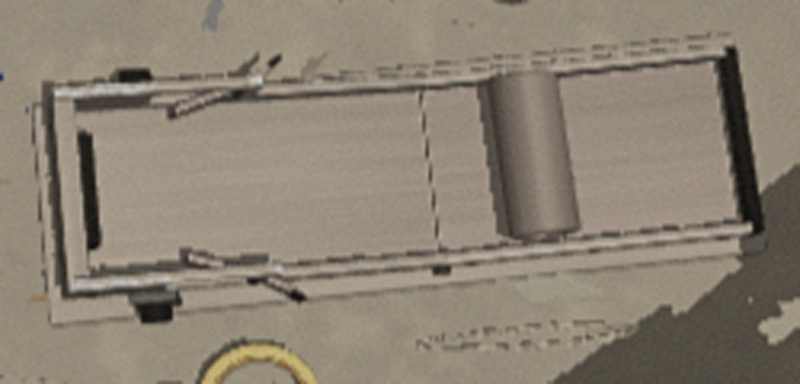

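The crop shows the foot line from (420,90) to (439,250), the pad's top edge from (90,133) to (100,247), and the catch tips near (172,112) and (185,258). The roller's edges run (490,80)–(508,235) and (555,75)–(578,230).

```bash
cat > h.py <<'E'
import cv2,pickle,numpy as np
from scipy.optimize import least_squares
C=pickle.load(open("c.pkl","rb"))["top"]
P=lambda p:cv2.projectPoints(np.array(p,float),C["rvec"],C["tvec"],C["mtx"],None)[0][:,0]
def ray(u,v,z):
    R=cv2.Rodrigues(C["rvec"])[0];o=-R.T@np.ravel(C["tvec"]);d=R.T@np.linalg.inv(C["mtx"])@[u,v,1]
    return o+d*(z-o[2])/d[2]
E
python3 - <<'E'
from h import *
cr=lambda u,v:(u/3.2+195,v/3.2+180)
c,s=np.cos(np.radians(12)),np.sin(np.radians(12))
T=lambda x,y,z:(-30+x*c-z*s,y,20+x*s+z*c)
obj=np.array([(-30,-48,20),(-30,48,20),T(195,-30,33),T(195,30,33),T(149,-38,31),T(149,38,31)])
pix=np.array([cr(420,90),cr(439,250),cr(88,133),cr(99,247),cr(172,112),cr(187,258)])
def W(p,o=obj): 
    a=p[2];R=np.array([[np.cos(a),-np.sin(a),0],[np.sin(a),np.cos(a),0],[0,0,1]]);return o@R.T+[p[0],p[1],0]
r=least_squares(lambda p:(P(W(p))-pix).ravel(),[370,30,np.pi/2])
print(r.x,np.degrees(r.x[2]),r.fun.reshape(-1,2).round(1).tolist())
q=ray(*cr(533,155),40);a=r.x[2]
print("roller",q,"in tester",(q[:2]-r.x[:2])@np.array([[np.cos(a),-np.sin(a)],[np.sin(a),np.cos(a)]]))
for n,(u,v,z) in dict(bottle=(503,222,80),tape=(386,430,19),forc1=(457,402,3),forc2=(553,392,3)).items(): print(n,ray(u/1.4,v/1.4,z))
print("pts x175", W(r.x,np.array([T(175,0,20),(0,0,0)])))
E
```

```text
[511.56817481 -11.41158827   1.71554755] 98.29363443370319 [[-0.9, -0.5], [0.2, 1.1], [0.3, 0.4], [0.3, -0.2], [-0.0, 0.6], [0.1, -1.3]]
roller [522.97199247 -97.78274527  40.        ] in tester [-87.11283006   1.1741622 ]
bottle [640.52993988 -87.97858463  80.        ]
tape [379.83695079  52.16427091  19.        ]
forc1 [418.71377115 -39.17410617   3.        ]
forc2 [ 435.24630083 -164.08669448    3.        ]
pts x175 [[491.80389848 124.17305348  75.94749791]
 [511.56817481 -11.41158827   0.        ]]
```

Emit:
step_arm(
  targets=[
    {"dp": [0,0,0],"turn": [0,0,-1]},
    {"dp": [0,0,0],"turn": [0,0,-1]},
    {"dp": [0,0,0],"turn": [0,0,-1]},
    {"dp": [0,0,0],"turn": [0,0,-1]},
    {"dp": [0,0,0],"turn": [0,0,-1]},
    {"dp": [0,0,0],"turn": [0,0,-1]},
    {"dp": [0,0,0],"turn": [0,0,-1]},
    {"dp": [0,0,0],"turn": [0,0,-1]},
    {"dp": [0,0,0],"turn": [0,0,-1]},
    {"dp": [0,0,0],"turn": [0,0,-1]},
    {"dp": [0,0,0],"turn": [0,0,-1]},
    {"dp": [0,0,0],"turn": [0,0,-1]},
  ],
  hand=180,
)

```text
time: 1.1
eef_pos: [202.8, -510.9, 230.8]
orientation: [-0.572, 0.82, 0.001, 0.0]
force: [0.3, 0.0, 0.8]
finger_gap: 24.9
grip_force: 0.0
```

Emit:
step_arm(
  targets=[
    {"dp": [0,0,0],"turn": [0,0,-1]},
    {"dp": [0,0,0],"turn": [0,0,-1]},
    {"dp": [0,0,0],"turn": [0,0,-1]},
    {"dp": [0,0,0],"turn": [0,0,-1]},
    {"dp": [0,0,0],"turn": [0,0,-1]},
    {"dp": [0,0,0],"turn": [0,0,-1]},
    {"dp": [0,0,0],"turn": [0,0,-1]},
    {"dp": [0,0,0],"turn": [0,0,-0.16]},
    {"dp": [0,0,0],"turn": [0,-1,0]},
    {"dp": [0,0,0],"turn": [0,-1,0]},
    {"dp": [0,0,0],"turn": [0,-1,0]},
    {"dp": [0,0,0],"turn": [0,0,0]},
  ],
)

```text
time: 2.1
eef_pos: [202.9, -511.9, 228.6]
orientation: [0.751, -0.651, -0.082, -0.07]
force: [0.3, 0.6, -2.3]
finger_gap: 25.1
grip_force: 0.0
```

```bash
cat > g.py <<'E'
import numpy as np
from scipy.spatial.transform import Rotation as Ro
from workcell import robot
t0=np.array([511.57,-11.41,0]);A=Ro.from_euler('z',98.29,degrees=True)
c,s=np.cos(np.radians(12)),np.sin(np.radians(12))
def go(*pts,verbose=True):
    S=robot.sense();R=Ro.from_quat(S["orientation"]);p=S["eef_pos"]
    print("t",S["time"],"tester",A.inv().apply(p-t0).round(1),"F",S["force"].round(1),"gap",S["finger_gap"],"axes in tester\n",(A.inv()*R).as_matrix().round(3))
    print("track",Ro.from_euler('y',12,degrees=True).apply(A.inv().apply(p-t0)-[-30,0,20]).round(1))
    for w in pts:
        d=R.inv().apply(t0+A.apply(w)-p);print(w,"tool mm",d.round(1),"units",(d/80).round(3));p=t0+A.apply(w)
E
python3 - <<'E'
from g import *
go((-140,0,140),(-140,0,28))
E
```

```text
t 2.1 tester [-450.7  377.6  228.6] F [ 0.3  0.6 -2.3] gap 25.081078001129352 axes in tester
 [[-0.977  0.003  0.215]
 [ 0.003  1.     0.001]
 [-0.215  0.002 -0.977]]
track [-368.1  377.6  291.5]
(-140, 0, 140) tool mm [-285.6 -376.9  152.9] units [-3.57  -4.711  1.912]
(-140, 0, 28) tool mm [ 24.1  -0.2 109.4] units [ 0.301 -0.002  1.367]
```

Emit:
step_arm(
  targets=[
    {"dp": [-0.22,-0.29,0.12],"turn": [0,0,0]},
    {"dp": [-0.22,-0.29,0.12],"turn": [0,0,0]},
    {"dp": [-0.22,-0.29,0.12],"turn": [0,0,0]},
    {"dp": [-0.22,-0.29,0.12],"turn": [0,0,0]},
    {"dp": [-0.22,-0.29,0.12],"turn": [0,0,0]},
    {"dp": [-0.22,-0.29,0.12],"turn": [0,0,0]},
    {"dp": [-0.22,-0.29,0.12],"turn": [0,0,0]},
    {"dp": [-0.22,-0.29,0.12],"turn": [0,0,0]},
    {"dp": [-0.22,-0.29,0.12],"turn": [0,0,0]},
    {"dp": [-0.22,-0.29,0.12],"turn": [0,0,0]},
    {"dp": [-0.22,-0.29,0.12],"turn": [0,0,0]},
    {"dp": [-0.22,-0.29,0.12],"turn": [0,0,0]},
  ],
)

```text
time: 3.1
eef_pos: [445.8, -241.5, 162.4]
orientation: [0.752, -0.651, -0.078, -0.068]
force: [0.6, 0.3, -0.5]
finger_gap: 25.1
grip_force: 0.0
```

Emit:
step_arm(
  targets=[
    {"dp": [-0.22,-0.29,0.12],"turn": [0,0,0]},
    {"dp": [-0.22,-0.29,0.12],"turn": [0,0,0]},
    {"dp": [-0.22,-0.29,0.12],"turn": [0,0,0]},
    {"dp": [-0.22,-0.29,0.12],"turn": [0,0,0]},
    {"dp": [0,0,0],"turn": [0,0,0]},
    {"dp": [0,0,0],"turn": [0,0,0]},
  ],
)

```text
time: 3.6
eef_pos: [526.1, -152.2, 139.0]
orientation: [0.753, -0.65, -0.079, -0.068]
force: [0.2, -0.1, 0.1]
finger_gap: 24.8
grip_force: 0.0
```

Run:
```python
from g import *
from workcell import imaging
import cv2
go((-140,0,60),(-140,0,28))
cv2.imwrite("pics/top1.png",cv2.resize(imaging.camera("top")["frame"][150:330,180:480,::-1],(800,480)))
cv2.imwrite("pics/wr1.png",imaging.camera("wrist")["frame"][:,:,::-1])
```

```text
t 3.6 tester [-141.4    5.9  139. ] F [ 0.2 -0.1  0.1] gap 24.825465424467584 axes in tester
 [[-0.978 -0.001  0.208]
 [-0.001  1.     0.001]
 [-0.208  0.001 -0.978]]
track [-84.3   5.9 139.6]
(-140, 0, 60) tool mm [15.  -6.  77.6] units [ 0.187 -0.075  0.97 ]
(-140, 0, 28) tool mm [ 6.6 -0.  31.3] units [ 0.083 -0.     0.391]
```

View pics/wr1.png

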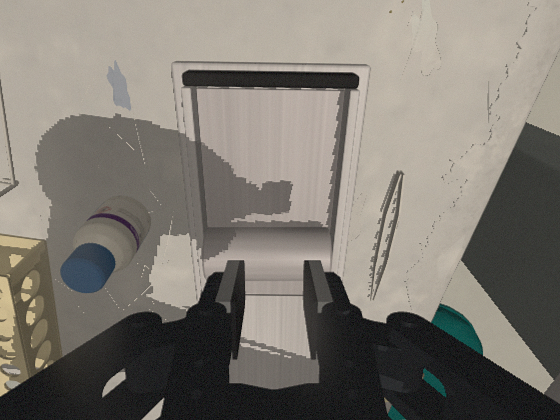

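The wrist view shows the buffer at the top (270,79), the roller at about (270,262) behind the fingertips, and the forceps at right (385,235). I'll check my tester fit against this view.

Run:
```python
from g import *
from workcell import imaging
S=robot.sense();c=imaging.camera("wrist");H=np.array(c["hand_eye"]);R=Ro.from_quat(S["orientation"])
def pj(w):
    t=R.inv().apply(t0+A.apply(w)-S["eef_pos"]);x=H[:3,:3].T@(t-H[:3,3]);u=c["mtx"]@x;return (u[:2]/u[2]).round()
for n,w in dict(buf_top=(-203,0,32),bufL=(-203,48,32),bufR=(-203,-48,32),roller_far=(-107,0,40),roller_near=(-67,0,40),foot=(-30,0,20),tip=(-141,6,139)).items(): print(n,pj(w))
```

```text
buf_top [264.  92.]
bufL [342.  92.]
bufR [186.  92.]
roller_far [265. 232.]
roller_near [266. 277.]
foot [267. 296.]
tip [273. 283.]
```

View pics/top1.png

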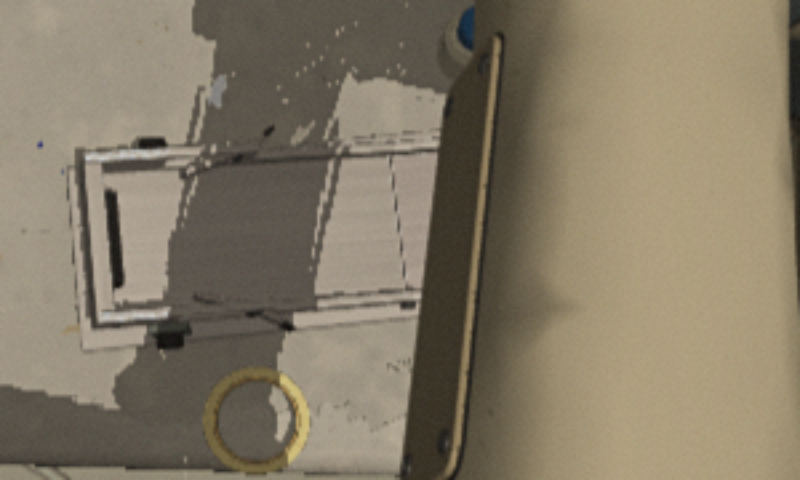

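The top view, with the arm covering the roller, shows the catches and tape unchanged. Both views agree with the fit to about 3 mm, so I'll descend behind the roller.

Emit:
step_arm(
  targets=[
    {"dp": [0.05,-0.01,0.25],"turn": [0,0,0]},
    {"dp": [0.05,-0.01,0.25],"turn": [0,0,0]},
    {"dp": [0.05,-0.01,0.25],"turn": [0,0,0]},
    {"dp": [0.05,-0.01,0.25],"turn": [0,0,0]},
    {"dp": [0.05,-0.01,0.2],"turn": [0,0,0]},
    {"dp": [0.02,0,0.1],"turn": [0,0,0]},
    {"dp": [0,0,0.05],"turn": [0,0,0]},
    {"dp": [0,0,0],"turn": [0,0,0]},
    {"dp": [0,0,0],"turn": [0,0,0]},
  ],
)

```text
time: 4.5
eef_pos: [530.2, -152.1, 30.5]
orientation: [0.752, -0.651, -0.078, -0.069]
force: [-0.4, -0.3, 0.6]
finger_gap: 25.0
grip_force: 0.0
```

Run:
```python
from g import *
B=np.array([-32.1-31*c+6*s,0.5,40-31*s-6*c])
go((-118,1,28),B,B+156*np.array([c,0,s]),B+177*np.array([c,0,s]))
```

```text
t 4.5 tester [-141.9    1.9   30.5] F [-0.4 -0.3  0.6] gap 24.992246660326135 axes in tester
 [[-0.978  0.     0.207]
 [ 0.     1.    -0.002]
 [-0.207 -0.001 -0.978]]
track [-107.3    1.9   33.5]
(-118, 1, 28) tool mm [-22.9  -0.9   7.4] units [-0.286 -0.011  0.092]
[-61.17510548   0.5         27.68585198] tool mm [-55.5  -0.5  12.1] units [-0.694 -0.006  0.151]
[91.41592024  0.5        60.12007575] tool mm [-1.56e+02  0.00e+00 -1.00e-01] units [-1.95   0.    -0.002]
[111.95701985   0.5         64.48622125] tool mm [-21.   0.  -0.] units [-0.262  0.    -0.   ]
```

Emit:
step_arm(
  targets=[
    {"dp": [-0.06,0,0.018],"turn": [0,0,0]},
    {"dp": [-0.06,0,0.018],"turn": [0,0,0]},
    {"dp": [-0.06,0,0.018],"turn": [0,0,0]},
    {"dp": [-0.05,0,0.018],"turn": [0,0,0]},
    {"dp": [-0.04,0,0.015],"turn": [0,0,0]},
    {"dp": [-0.03,0,0.007],"turn": [0,0,0]},
    {"dp": [-0.04,0,0.009],"turn": [0,0,0]},
    {"dp": [-0.05,0,0.011],"turn": [0,0,0]},
    {"dp": [-0.06,0,0.013],"turn": [0,0,0]},
    {"dp": [-0.06,0,0.013],"turn": [0,0,0]},
    {"dp": [-0.06,0,0.013],"turn": [0,0,0]},
    {"dp": [-0.06,0,0.013],"turn": [0,0,0]},
  ],
)

```text
time: 5.5
eef_pos: [522.1, -99.5, 26.9]
orientation: [0.752, -0.651, -0.079, -0.068]
force: [0.4, 0.4, 0.5]
finger_gap: 25.4
grip_force: 0.1
```

Run:
```python
from g import *
B=np.array([-32.1-31*c+6*s,0.5,40-31*s-6*c])
go(B,B+156*np.array([c,0,s]))
```

```text
t 5.5 tester [-88.7   2.3  26.9] F [0.4 0.4 0.5] gap 25.357029773000203 axes in tester
 [[-0.978  0.     0.208]
 [ 0.     1.     0.   ]
 [-0.208  0.    -0.978]]
track [-56.    2.3  19. ]
[-61.17510548   0.5         27.68585198] tool mm [-27.1  -1.8   5. ] units [-0.339 -0.023  0.063]
[91.41592024  0.5        60.12007575] tool mm [-156.    0.    0.] units [-1.95  0.    0.  ]
```

Emit:
step_arm(
  targets=[
    {"dp": [-0.06,-0.003,0.013],"turn": [0,0,0]},
    {"dp": [-0.06,-0.003,0.013],"turn": [0,0,0]},
    {"dp": [-0.06,-0.003,0.013],"turn": [0,0,0]},
    {"dp": [-0.06,-0.003,0.013],"turn": [0,0,0]},
    {"dp": [-0.06,-0.003,0.01],"turn": [0,0,0]},
    {"dp": [-0.06,0,0],"turn": [0,0,0]},
    {"dp": [-0.06,0,0],"turn": [0,0,0]},
    {"dp": [-0.06,0,0],"turn": [0,0,0]},
    {"dp": [-0.06,0,0],"turn": [0,0,0]},
    {"dp": [-0.06,0,0],"turn": [0,0,0]},
    {"dp": [-0.06,0,0],"turn": [0,0,0]},
    {"dp": [-0.06,0,0],"turn": [0,0,0]},
  ],
)

```text
time: 6.5
eef_pos: [515.1, -42.8, 34.2]
orientation: [0.752, -0.651, -0.079, -0.068]
force: [1.0, -2.3, 0.5]
finger_gap: 25.1
grip_force: 1.3
```

Run:
```python
from g import *
from workcell import imaging
import cv2
go((-30+144*c-14*s,0.5,20+144*s+14*c))
cv2.imwrite("pics/top2.png",cv2.resize(imaging.camera("top")["frame"][150:330,180:480,::-1],(800,480)))
w=imaging.camera("side")["frame"][:,:,::-1];cv2.imwrite("pics/side2.png",cv2.resize(w[130:310,210:410],(667,600)))
```

```text
t 6.5 tester [-31.6   1.   34.2] F [ 1.  -2.3  0.5] gap 25.09742529729287 axes in tester
 [[-0.978  0.     0.208]
 [ 0.     1.    -0.   ]
 [-0.208 -0.    -0.978]]
track [ 1.4  1.  14.3]
(np.float64(107.94249083421938), 0.5, np.float64(63.63334988803062)) tool mm [-142.6   -0.5    0.2] units [-1.782 -0.006  0.003]
```

View pics/side2.png

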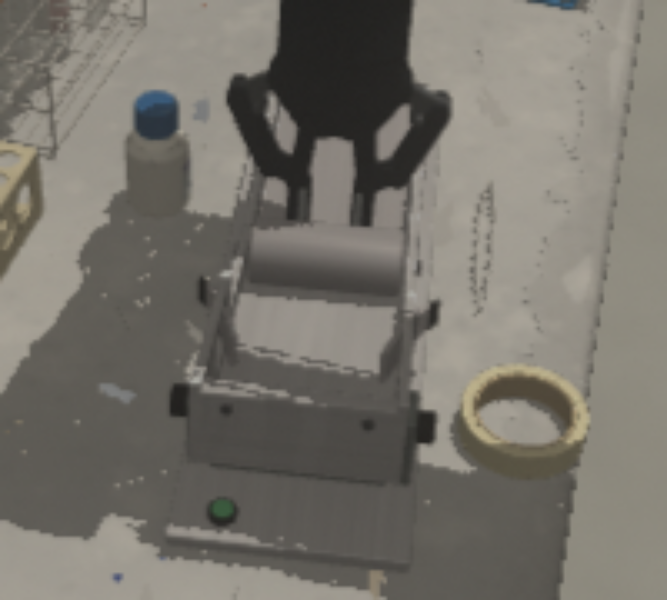

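The side view shows the roller square in the channel at (327,262), resting against both fingers with the catches shut ahead. I'll keep pushing.

Emit:
step_arm(
  targets=[
    {"dp": [-0.06,0,0],"turn": [0,0,0]},
    {"dp": [-0.06,0,0],"turn": [0,0,0]},
    {"dp": [-0.06,0,0],"turn": [0,0,0]},
    {"dp": [-0.06,0,0],"turn": [0,0,0]},
    {"dp": [-0.06,0,0],"turn": [0,0,0]},
    {"dp": [-0.06,0,0],"turn": [0,0,0]},
    {"dp": [-0.06,0,0],"turn": [0,0,0]},
    {"dp": [-0.06,0,0],"turn": [0,0,0]},
    {"dp": [-0.06,0,0],"turn": [0,0,0]},
    {"dp": [-0.06,0,0],"turn": [0,0,0]},
    {"dp": [-0.06,0,0],"turn": [0,0,0]},
    {"dp": [-0.06,0,0],"turn": [0,0,0]},
  ],
)

```text
time: 7.6
eef_pos: [506.9, 13.1, 46.1]
orientation: [0.752, -0.651, -0.079, -0.068]
force: [0.6, -3.7, 0.9]
finger_gap: 25.0
grip_force: 1.3
```

Emit:
step_arm(
  targets=[
    {"dp": [-0.06,0,0],"turn": [0,0,0]},
    {"dp": [-0.06,0,0],"turn": [0,0,0]},
    {"dp": [-0.06,0,0],"turn": [0,0,0]},
    {"dp": [-0.06,0,0],"turn": [0,0,0]},
    {"dp": [-0.05,0,0],"turn": [0,0,0]},
    {"dp": [-0.05,0,0],"turn": [0,0,0]},
    {"dp": [-0.05,0,0],"turn": [0,0,0]},
    {"dp": [-0.05,0,0],"turn": [0,0,0]},
    {"dp": [-0.05,0,0],"turn": [0,0,0]},
    {"dp": [-0.05,0,0],"turn": [0,0,0]},
  ],
)

```text
time: 8.43
eef_pos: [501.3, 53.8, 55.5]
orientation: [0.752, -0.651, -0.078, -0.068]
force: [1.6, -6.1, 2.3]
finger_gap: 25.4
grip_force: 2.9
```

Run:
```python
from g import *
go((-30+144*c-14*s,0.5,20+144*s+14*c))
```

```text
t 8.4333 tester [66.   0.7 55.5] F [ 1.6 -6.1  2.3] gap 25.37430333634318 axes in tester
 [[-0.979 -0.     0.206]
 [-0.     1.    -0.001]
 [-0.206 -0.001 -0.979]]
track [101.3   0.7  14.8]
(np.float64(107.94249083421938), 0.5, np.float64(63.63334988803062)) tool mm [-42.7  -0.2   0.7] units [-0.534 -0.003  0.009]
```

Emit:
step_arm(
  targets=[
    {"dp": [-0.035,0,0],"turn": [0,0,0]},
    {"dp": [-0.035,0,0],"turn": [0,0,0]},
    {"dp": [-0.035,0,0],"turn": [0,0,0]},
    {"dp": [-0.035,0,0],"turn": [0,0,0]},
    {"dp": [-0.035,0,0],"turn": [0,0,0]},
    {"dp": [-0.035,0,0],"turn": [0,0,0]},
    {"dp": [-0.035,0,0],"turn": [0,0,0]},
    {"dp": [-0.035,0,0],"turn": [0,0,0]},
    {"dp": [-0.035,0,0],"turn": [0,0,0]},
    {"dp": [-0.035,0,0],"turn": [0,0,0]},
    {"dp": [-0.035,0,0],"turn": [0,0,0]},
  ],
)

```text
time: 9.35
eef_pos: [496.7, 83.5, 61.8]
orientation: [0.752, -0.651, -0.078, -0.068]
force: [1.2, -5.9, 2.0]
finger_gap: 24.9
grip_force: 3.0
```

Emit:
step_arm(
  targets=[
    {"dp": [-0.03,0,0],"turn": [0,0,0]},
    {"dp": [-0.03,0,0],"turn": [0,0,0]},
    {"dp": [-0.03,0,0],"turn": [0,0,0]},
  ],
)

```text
time: 9.6
eef_pos: [495.6, 90.7, 63.2]
orientation: [0.752, -0.651, -0.079, -0.068]
force: [0.3, -5.5, 2.5]
finger_gap: 25.1
grip_force: 2.2
```

Run:
```python
from g import *
go((-30+144*c-14*s,0.5,20+144*s+14*c))
```

```text
t 9.6 tester [103.3   1.1  63.2] F [ 0.3 -5.5  2.5] gap 25.11015197284235 axes in tester
 [[-0.978 -0.     0.207]
 [-0.     1.    -0.   ]
 [-0.207 -0.    -0.978]]
track [139.4   1.1  14.5]
(np.float64(107.94249083421938), 0.5, np.float64(63.63334988803062)) tool mm [-4.6 -0.6  0.5] units [-0.057 -0.007  0.007]
```

Now I'll creep until the force shows the stop pad.

Emit:
step_arm(
  targets=[
    {"dp": [-0.025,0,0],"turn": [0,0,0]},
    {"dp": [-0.02,0,0],"turn": [0,0,0]},
    {"dp": [0,0,0],"turn": [0,0,0]},
  ],
)

```text
time: 9.85
eef_pos: [494.6, 94.1, 63.5]
orientation: [0.752, -0.651, -0.079, -0.067]
force: [0.5, -5.6, 0.4]
finger_gap: 25.0
grip_force: 2.9
```

Emit:
step_arm(
  targets=[
    {"dp": [-0.02,0,0],"turn": [0,0,0]},
    {"dp": [0,0,0],"turn": [0,0,0]},
  ],
)

```text
time: 10.02
eef_pos: [494.3, 94.3, 63.6]
orientation: [0.752, -0.651, -0.078, -0.066]
force: [0.9, -10.4, -0.6]
finger_gap: 25.3
grip_force: 5.2
```

Emit:
step_arm(
  targets=[
    {"dp": [-0.02,0,0],"turn": [0,0,0]},
    {"dp": [0,0,0],"turn": [0,0,0]},
  ],
)

```text
time: 10.18
eef_pos: [494.2, 94.4, 63.6]
orientation: [0.752, -0.651, -0.078, -0.066]
force: [3.5, -15.4, -1.4]
finger_gap: 25.2
grip_force: 7.8
```

Run:
```python
from g import *
from workcell import imaging
import cv2
go()
w=imaging.camera("side")["frame"][:,:,::-1];cv2.imwrite("pics/side3.png",cv2.resize(w[180:300,240:360],(600,600),interpolation=cv2.INTER_CUBIC))
```

```text
t 10.1833 tester [107.2   2.   63.6] F [  3.5 -15.4  -1.4] gap 25.225858417690578 axes in tester
 [[-0.979 -0.     0.202]
 [ 0.     1.     0.002]
 [-0.202  0.002 -0.979]]
track [143.3   2.   14.1]
```

View pics/side3.png

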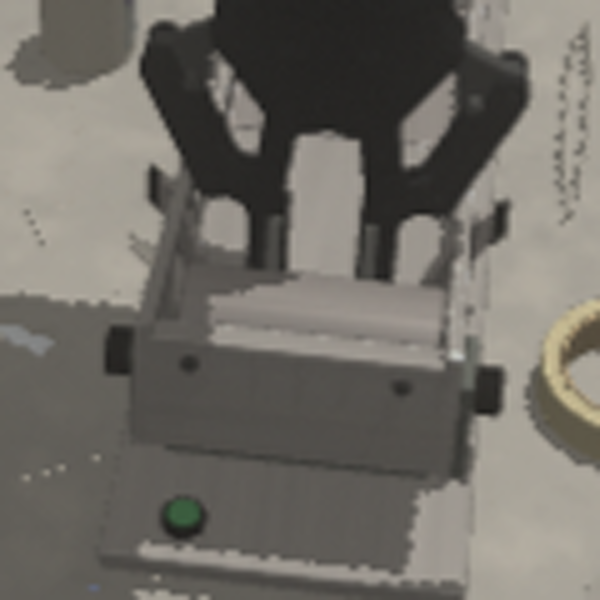

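The side view shows the roller against the pad at (330,310), hard stopped with the force up at 15 N. I'll back off slowly and look.

Emit:
step_arm(
  targets=[
    {"dp": [0.03,0,0],"turn": [0,0,0]},
    {"dp": [0.03,0,0],"turn": [0,0,0]},
    {"dp": [0.03,0,0],"turn": [0,0,0]},
    {"dp": [0.03,0,0],"turn": [0,0,0]},
    {"dp": [0.03,0,0],"turn": [0,0,0]},
    {"dp": [0.03,0,0],"turn": [0,0,0]},
    {"dp": [0.03,0,0],"turn": [0,0,0]},
    {"dp": [0.03,0,0],"turn": [0,0,0]},
    {"dp": [0,0,0],"turn": [0,0,0]},
  ],
)

```text
time: 10.98
eef_pos: [497.3, 78.9, 60.2]
orientation: [0.752, -0.651, -0.079, -0.068]
force: [-0.1, -0.1, -0.1]
finger_gap: 25.2
grip_force: 0.0
```

Run:
```python
from g import *
from workcell import imaging
import cv2
go()
w=imaging.camera("side")["frame"][:,:,::-1];cv2.imwrite("pics/side4.png",cv2.resize(w[180:300,240:360],(600,600),interpolation=cv2.INTER_CUBIC))
```

```text
t 10.9833 tester [91.4  1.1 60.2] F [-0.1 -0.1 -0.1] gap 25.19218944673162 axes in tester
 [[-0.978  0.     0.208]
 [ 0.     1.     0.   ]
 [-0.208  0.    -0.978]]
track [127.1   1.1  14.1]
```

View pics/side4.png

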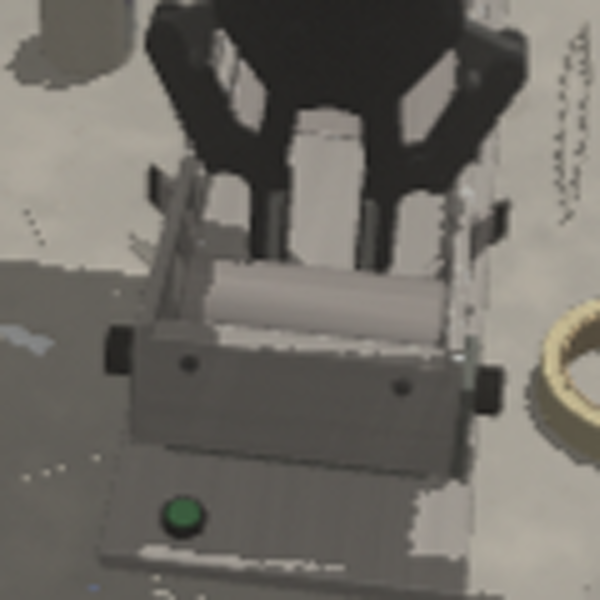

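The roller stayed at (325,300) while the fingers retreated, with no contact force. I'll clear away and check.

Emit:
step_arm(
  targets=[
    {"dp": [0.1,0,0],"turn": [0,0,0]},
    {"dp": [0.1,0,0],"turn": [0,0,0]},
    {"dp": [0.1,0,-0.1],"turn": [0,0,0]},
    {"dp": [0.1,0,-0.2],"turn": [0,0,0]},
    {"dp": [0.1,0,-0.3],"turn": [0,0,0]},
    {"dp": [0.2,0,-0.3],"turn": [0,0,0]},
    {"dp": [0.3,0,-0.3],"turn": [0,0,0]},
    {"dp": [0.3,0,-0.3],"turn": [0,0,0]},
    {"dp": [0.3,0,-0.3],"turn": [0,0,0]},
    {"dp": [0.3,0,-0.1],"turn": [0,0,0]},
    {"dp": [0.3,0,0],"turn": [0,0,0]},
    {"dp": [0,0,0],"turn": [0,0,0]},
  ],
)

```text
time: 12.03
eef_pos: [526.5, -126.9, 172.2]
orientation: [0.751, -0.652, -0.079, -0.068]
force: [-0.6, -0.2, -1.3]
finger_gap: 25.0
grip_force: 0.0
```

Run:
```python
from h import *
from workcell import imaging
f=imaging.camera("top")["frame"][:,:,::-1]
cv2.imwrite("pics/top5.png",cv2.resize(f[180:300,195:445],(800,384),interpolation=cv2.INTER_CUBIC))
# expected roller outline in crop at track x=175 / 168
a=np.radians(98.29);c,s=np.cos(np.radians(12)),np.sin(np.radians(12))
for X in(168,175):
    o=[(-30+x*c-20*s,y,20+x*s+20*c) for x in(X-20,X+20) for y in(-45,45)]
    w=[(511.57+x*np.cos(a)-y*np.sin(a),-11.41+x*np.sin(a)+y*np.cos(a),z) for x,y,z in o]
    print(X,((P(w)-[195,180])*3.2).round().tolist())
```

```text
168 [[170.0, 105.0], [187.0, 269.0], [97.0, 111.0], [113.0, 276.0]]
175 [[157.0, 106.0], [174.0, 270.0], [84.0, 112.0], [100.0, 277.0]]
```

View pics/top5.png

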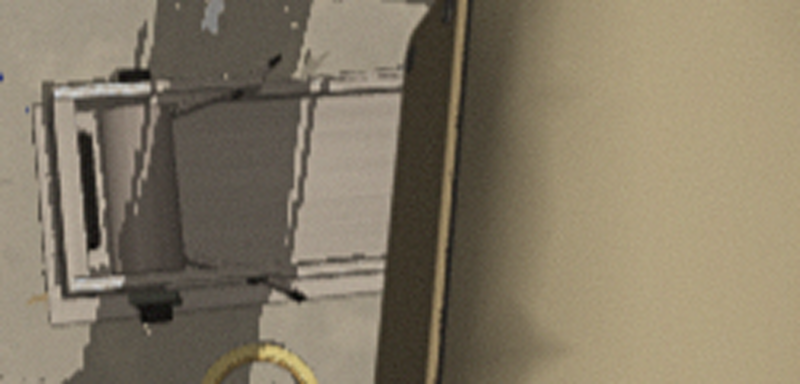

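The top view shows the roller resting on both shut catches: its rear edge runs (172,112)–(185,265), level with the tips as they first stood. That puts its centre at track x ≈ 169, which is the catches' holding position. Tape and tester are unmoved.

```bash
python3 -c "
from workcell import job
print(job.close_job())"
```

```text
the job is handed in; nothing more can be done
None
```

The roller was pushed up against the stop pad and is now held by both shut catches, about 6 mm back from the pad; the job is handed in, and I saw nothing around the tester moved (the last picture hid the bottle and forceps).

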